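# Free the kerfing jig's index dial and click it on four kerfs

### The job

On the luthier's kerfing jig, slide the blue stop plate away from the dial along its keyhole slot until the red stud head is in the wide end, lift the plate off and lay it gently, flat and right way up, on the green mat. Then click the dial round by its red pin exactly four clicks clockwise (seen from above) from where it stood, and leave it resting in that click. Leave the other things on the bench where they are.

Things in the scene. Friction and masses are not known exactly. Their poses are not given: they have to be found in the camera images.
- jig: Kerfing jig fixed to the bench: plywood base 220 x 330 x 18 mm. Origin on the bench under about its middle; x to its far side (strip carriage; saw guide reaching 74 mm above the bench), y along the strip, from the dial to the stop plate, z up. Dial axis at (-35, -90) mm; on the dial's +y side a dark wooden riser, 66 x 110 mm, its top 40 mm above the bench, with the red-headed stud.
- dial_axis (a point): Centre of the dial's top face, 36 mm above the bench. Aluminium disc on an upright axis, 106 mm across its scalloped rim, 10 mm thick; only the red pin stands on it. A sprung steel roller at its rim, on the jig's (+x, -y) side and reaching 43 mm above the bench, gives the clicks.
- dial_pin (a point): Half-way up the dial's red upright pin: 10 mm thick, 38 mm from the dial axis, from the disc's top face (36 mm above the bench) to 75 mm above the bench. It turns with the dial and can be pushed round by a fingertip or pinched. At joint value 0 it stands at 210 degrees in the jig's frame (from +x towards +y). The plate's nose bars its way in the jig's +y direction (click 4).
- dial (a joint): Dial angle in rad, growing clockwise seen from above. 12 clicks a turn: it rests at whole multiples of 0.5236 (30 degrees). Getting over a click takes about 0.2 N m (5 to 6 N at the pin); past half-way it jumps ahead to the next click by itself. End stops at -0.25 and 5.5. It starts at rest in click 0, 1, 2 or 3. Each click moves the strip carriage 6 mm.
- stud (a point): Foot of the stud on the riser's top, 40 mm above the bench, 100 mm from the dial axis in the jig's +y direction. Shank 7 mm thick; red head 15 mm across, from 47.5 to 53.5 mm above the bench. Two brass rails along the jig's y, 5 mm high and 56 mm apart, guide the plate on the riser.
- plate: Blue stop plate, 0.13 kg, 5 mm thick, 153 mm long: rear part 52 mm wide and 111 mm long, then a nose 12 mm wide that reaches over the dial. Origin on its underside, on its long axis, 32 mm from the tab's centre towards the nose, near its centre of mass. y from the nose to the rear, z up; at the start its axes agree with the jig's and it lies on the riser, underside 40 mm above the bench.
- plate_tab (a point): Centre of the plate's wooden grip tab: 32 mm (plate x) by 10 mm (plate y) by 26 mm high, standing on the plate's top face, its centre 18 mm above the plate's underside and 23 mm from the plate's rear end. Pinch it across its 10 mm, along the plate.
- keyhole_wide (a point): Centre, on the plate's underside, of the keyhole's wide end: a square opening 24 x 24 mm, 67 mm from the tab towards the nose. The slot, 10 mm wide, runs on from it 18 mm to the rear. At the start the stud is in the narrow end: slide the plate about 25 mm away from the dial (jig +y) to bring this point over the stud; only there does the head pass. The nose then still bars the pin.
- mat: Green bench mat fixed to the bench, 200 x 130 mm (its x, y), 4 mm thick; origin at the centre of its underside, on the bench. It lies to the left or to the right of the jig.
- pin_box: Bystander: open wooden box with one divider, 130 x 100 x 45 mm, origin at the centre of its underside. It stands on the side of the jig where the mat is not.
- glue_bottle: Bystander: white glue bottle, 52 mm across and 130 mm high, origin at the centre of its underside; beyond the jig.
- spruce_block: Bystander: light wooden block 60 x 35 x 65 mm high, origin at the centre of its underside; beyond the jig.
- varnish_jar: Bystander: amber jar, 64 mm across and 75 mm high, origin at the centre of its underside; beyond the jig.
There are look-alikes about, which are no part of the job. Several things have the shape of the plate; the one meant has the colours described above.

How it is judged:
By the outcome, as a careful person would: the job done as asked, in the order asked, and still so for the second after the job is handed in, with the robot touching nothing.
It also fails if it takes over 61 s, if anything falls off the work surface, if the arm or the gripper's body presses on something with over 40 N, if the wrist force passes 120 N, or if a joint passes its speed limit or range.

### The arm

A 6-joint arm with a two-finger parallel gripper is mounted at the origin on the work surface. World frame = base frame: x ahead of the robot, y to its left, z up, the work surface at z = 0. Lengths are in m, angles in rad, forces in N, time in s.
With the tool pointing down it reaches from about 0.375 to 0.9 m from the base axis. Payload 3.1 kg.
Tool frame: the origin (TCP) lies midway between the tips of the shut fingers; the grasp point (between the pads) lies grip_point_offset behind it (grip_point_offset is the distance from the TCP to the grasp point, in m); y points along the fingers, z is the direction in which the jaws open and shut, and the axes are right-handed (so a half turn about y gives the same grasp; the last joint's range is limited). The gripper opens to 87 mm and grips with 3 to 60 N. Pads are 19 mm wide; open, the fingers measure 117 mm over their backs; the gripper's body (75 mm by 190 mm) begins 51 mm behind the grasp point.
Start: joints at [0.922, 0.527, 1.433, -0, 1.181, -0.178], TCP at [0.283, 0.557, 0.223] pointing down, gripper open.
Joint ranges: [-3.08, 3.08], [-0.75, 2.2], [0.22, 2.44], [-1.43, 4.57], [0, 2.65], [-2.85, 2.85]. Speed limits (rad/s): [2.79, 2.79, 3.14, 3.14, 3.14, 3.14].

### API

Orientations are given as a unit quaternion [x, y, z, w].
In Python, from rig import * gives the robot as it stands.
- The arm moves only by the tool jog_arm, never from a script. Its argument "increments" is a list that holds one entry, the list of rows, each a list of 7 numbers: the turn, a rotation vector about the world's x, y, z in degrees, then the shift along the world's x, y, z in m, then the closure, from -1 (fully open) to 1 (shut), so that 0 is half open. In form: [[[rx, ry, rz, x, y, z, jaw], ...]]. A call has 1 to 8 rows; each row is the pose to reach, as a shift and turn from the pose measured when the call began; what a row does not reach only later rows make up. A row lasts 1/10 s, in which the tool goes at most 50 mm and 8.59 degrees, less where a joint would pass 70% of its speed; a pose out of reach is approached as far as the arm can. A call with a gripper value outside its range is refused whole. The fingers move at their own pace and stop on an object; "squeeze" is the grip in N (left out, the last holds). Time passes only in rows, so rows that repeat a pose let the fingers close. It gives the time, the measured TCP pose, the force and the opening at its end, in the units of the state.
- get_obs(): the state, without advancing time (a new reading comes with each control period).
- camera(name): name is "scene" or "top" or "wrist"; returns the picture (420x560x3 uint8, red, green, blue); there is no depth.
- camera_info(name): a dict with "K" (3x3 intrinsics, pixels), "R" (3x3) and "t" (3): a world point X has camera coordinates R X + t. Camera axes: x right, y down, z forward; pixel columns grow to the right and rows downward; lengths in m; the calibration is good to about 2 mm. A picture is of the moment at which its call begins: read the wrist's pose just before it. camera_info takes no time and is no camera call; for the wrist camera it gives the pose at the moment of the call.
- hand_in(): hands the job in, once; it reports no verdict.
The state is a dict: "time": time; "q": joint angles; "joint_velocities": joint speeds; "joint_torque": joint torques, N m; "position": TCP position; "tool_rot": TCP orientation; "ft_force": force on the tool from outside, world axes, zero at the start; "moment": the same for the moment, N m; "grip_width": finger opening in m.
Only numpy, scipy, OpenCV 4.12 (cv2) and the standard library are available. Lean on these libraries where they do the work, as an engineer would, in place of code of your own. Each camera call takes 0.05 s, during which the arm holds its last target.

## Working session

There is one attempt and no reset: what is moved stays moved. The work goes in short steps, Python scripts to look and compute and a tool call to move; the robot and the scene stay as the last step left them, time stands still between calls to the robot, and variables do not carry over. Pictures are saved under pics/ and viewed, and the job is handed in when it is done.

Besides the shell and the picture viewer there is one more tool, called after "Emit:" in YAML: its name, and indented under it one key for each argument. jog_arm: Moves the arm, as the interface text tells. Its arguments: {"type":"object","properties":{"increments":{"type":"array","items":{"type":"array","items":{"type":"array","items":{"type":"number"}}}},"squeeze":{"type":"number"}},"required":["increments"]}

```bash
ls; mkdir -p pics
python3 - <<'E'
from rig import *
import cv2
o=get_obs(); print(o)
for n in ("scene","top"):
    im=camera(n); cv2.imwrite(f"pics/{n}0.png",im[:,:,::-1]); ci=camera_info(n); print(n,ci)
E
```

```text
pics
{'time': 0.0, 'q': array([ 9.22478206e-01,  5.28454280e-01,  1.43390535e+00,  6.62627271e-06,
        1.18136993e+00, -1.78535111e-01]), 'joint_velocities': array([ 1.01762769e-03, -9.12542938e-04,  3.63899639e-04,  6.98915597e-04,
       -4.99662994e-04,  8.09088976e-05]), 'joint_torque': array([-7.43627988e-04, -4.40040386e+01, -1.76593119e+01,  6.33063563e-02,
        5.83057408e-02, -1.19723400e-04]), 'position': array([0.28247875, 0.5567073 , 0.22157796]), 'tool_rot': array([ 0.68837973, -0.16487653,  0.16426551, -0.68699776]), 'ft_force': array([ 0.49214243, -0.48919689,  0.67969898]), 'moment': array([ 0.03651623,  0.04687929, -0.03626351]), 'grip_width': 0.08669896310014759}
scene {'K': array([[382.66276454,   0.        , 280.48370078],
       [  0.        , 382.66276454, 205.75055918],
       [  0.        ,   0.        ,   1.        ]]), 'R': array([[-0.54688683,  0.83720368,  0.00218876],
       [ 0.60479904,  0.39687813, -0.6904389 ],
       [-0.57890666, -0.37626818, -0.7233874 ]]), 't': array([ 0.29078689, -0.2502663 ,  1.4707731 ])}
top {'K': array([[497.53992675,   0.        , 279.57924469],
       [  0.        , 497.53992675, 207.23590569],
       [  0.        ,   0.        ,   1.        ]]), 'R': array([[ 0.0122735 , -0.99988631, -0.00875949],
       [-0.99673829, -0.01153513, -0.07987318],
       [ 0.07976306,  0.00971124, -0.99676655]]), 't': array([-0.02322503,  0.48365525,  1.46210578])}
```

View pics/scene0.png

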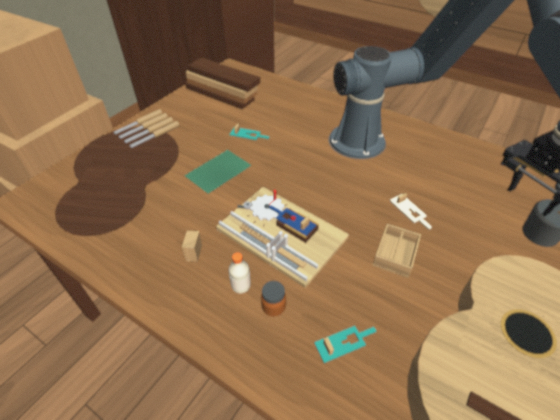

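View pics/top0.png

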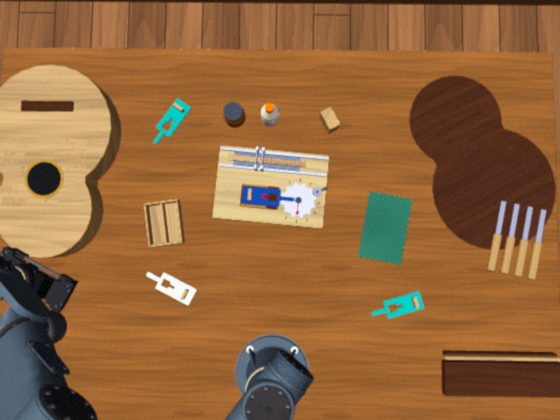

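The scene view shows the jig with the blue plate and red pin near (290,220). In the top view the jig is around (270,187) and the mat is at (385,227), to its right (world -y). The box is at left (163,222). I'll enlarge both and measure.

```bash
cat > h.py <<'E'
import numpy as np, cv2
from rig import *
def ray(ci,u,v,z):
    K,R,t=ci["K"],ci["R"],ci["t"]
    d=R.T@np.linalg.inv(K)@np.array([u,v,1.]); c=-R.T@t
    return c+d*(z-c[2])/d[2]
def proj(ci,X):
    p=ci["K"]@(ci["R"]@np.asarray(X,float)+ci["t"]); return p[:2]/p[2]
def crop(im,x0,y0,w,h,s,fn):
    cv2.imwrite(fn,cv2.resize(im[y0:y0+h,x0:x0+w,::-1],None,fx=s,fy=s,interpolation=cv2.INTER_CUBIC))
def blobs(m,amin=5):
    n,l,st,c=cv2.connectedComponentsWithStats(m.astype(np.uint8))
    return [(c[i],st[i,4],cv2.minAreaRect(np.argwhere(l==i)[:,::-1].astype(np.float32))) for i in range(1,n) if st[i,4]>=amin]
E
python3 - <<'E'
from h import *
im=cv2.imread("pics/top0.png")[:,:,::-1]; ci=camera_info("top")
crop(im,205,135,135,100,5.9,"pics/topz.png")
s=cv2.imread("pics/scene0.png")[:,:,::-1]; crop(s,205,175,150,110,5.3,"pics/scenez.png")
hsv=cv2.cvtColor(im,cv2.COLOR_RGB2HSV); H,S,V=[hsv[:,:,i].astype(int) for i in range(3)]
green=(H>65)&(H<88)&(S>120)&(V<140)
for c,a,r in blobs(green,200):
    print("mat",c,a,r,[ray(ci,*p,0.004).round(4) for p in cv2.boxPoints(r)])
    print(ray(ci,*r[0],.004))
blue=(H>105)&(H<130)&(S>150); red=((H<6)|(H>174))&(S>150)&(V>110)
for c,a,r in blobs(blue,20): print("blue",c,a,r,ray(ci,*r[0],.045))
for c,a,r in blobs(red,2): print("red",c,a,ray(ci,*c,.0535))
E
```

```text
mat [384.77296296 227.43592593] 2700 ((384.87896728515625, 227.38851928710938), (41.995574951171875, 65.11332702636719), 10.17551040649414) [array([ 0.3429, -0.2542,  0.004 ]), array([ 0.5354, -0.2889,  0.004 ]), array([ 0.5144, -0.4128,  0.004 ]), array([ 0.3224, -0.377 ,  0.004 ])]
[ 0.428263   -0.33318376  0.004     ]
blue [262.13729508 196.18647541] 488 ((267.5286865234375, 196.6844024658203), (51.15270233154297, 17.201791763305664), 5.19442892074585) [0.51245157 0.01799287 0.045     ]
red [264.58333333 196.08333333] 12 [0.5132544  0.02631111 0.0535    ]
red [297. 212.] 3 [ 0.46785858 -0.06856919  0.0535    ]
```

View pics/topz.png

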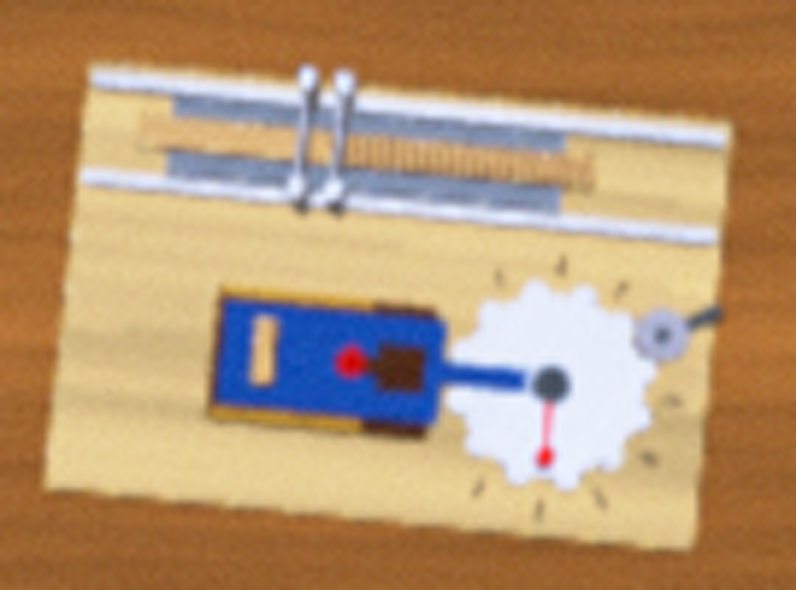

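View pics/scenez.png

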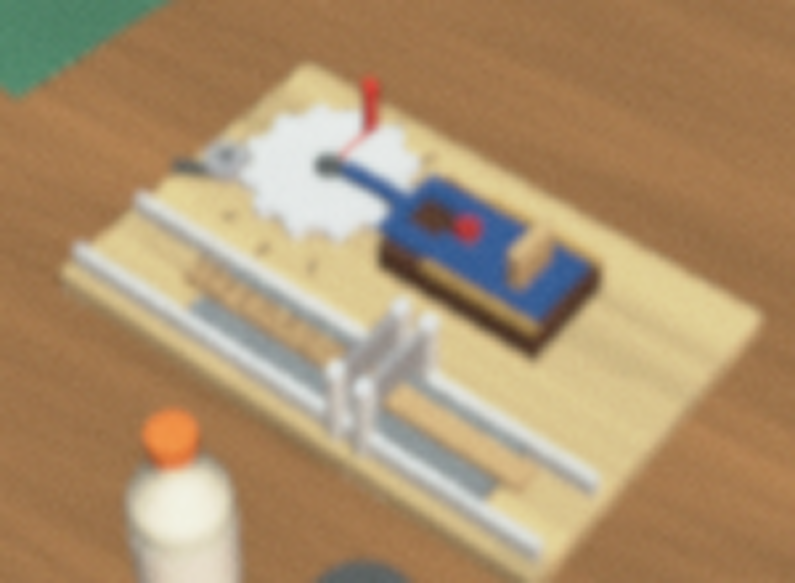

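The zoomed top view has the dial hub at about (298,200), the stud head at (264.6,196) and the jig corners. The pin points toward jig -x (180°), which is click 1, so the target is click 5 (60°). Next I'll work out the jig pose.

Run:
```python
from h import *
import rig
print("gpo",grip_point_offset if 'grip_point_offset' in dir(rig) else [k for k in dir(rig) if k[0]!='_'])
ci=camera_info("top")
zc=[(90,66),(733,122),(692,548),(44,488)]
P=np.array([ray(ci,205+x/5.9-.4,135+y/5.9-.4,.018)[:2] for x,y in zc])
print(P.round(4), P.mean(0))
e=[P[0]-P[1],P[3]-P[2]]; 
for d in e: print("len",np.linalg.norm(d),"yaw",np.degrees(np.arctan2(-d[0],d[1])))
for d in [P[0]-P[3],P[1]-P[2]]: print("len",np.linalg.norm(d),"yaw",np.degrees(np.arctan2(d[1],d[0])))
yaw=np.mean([np.arctan2(-d[0],d[1]) for d in e]); c,s=np.cos(yaw),np.sin(yaw);R=np.array([[c,-s],[s,c]])
for n,p in dict(dial=(-.035,-.09),stud=(-.035,.01),tab=(-.035,.052)).items(): print(n,P.mean(0)+R@p)
print("hub",ray(ci,205+550/5.9-.4,135+384/5.9-.4,.042))
print("head",ray(ci,264.58,196.08,.0535))
print("pinbase", ray(ci,205+547/5.9-.4,135+455/5.9-.4,.075))
print("tab top",ray(ci,205+264/5.9-.4,135+350/5.9-.4,.071))
from scipy.spatial.transform import Rotation as Ro
o=get_obs(); M=Ro.from_quat(o['tool_rot']).as_matrix(); print(M.round(3))
```

```text
gpo 0.0187
[[ 0.6676  0.1648]
 [ 0.6422 -0.1634]
 [ 0.4252 -0.1438]
 [ 0.4516  0.1833]] [0.54664148 0.01022743]
len 0.3291678943190725 yaw -4.4323361231632195
len 0.32811381398400874 yaw -4.6131172267265645
len 0.21686168421273092 yaw -4.900564021664781
len 0.21790806467725532 yaw -5.175915955168729
dial [ 0.50465356 -0.07673241]
stud [0.51253901 0.0229562 ]
tab [0.5158509  0.06482542]
hub [ 0.5049214  -0.07092485  0.042     ]
head [0.51326405 0.02632097 0.0535    ]
pinbase [ 0.4671539  -0.06890631  0.075     ]
tab top [0.51722176 0.06960287 0.071     ]
[[ 0.892 -0.001  0.453]
 [-0.453 -0.002  0.892]
 [-0.    -1.    -0.002]]
```

Emit:
jog_arm:
  increments:
    - [[0,0,8,0.024,-0.049,0,-1],[0,0,15,0.048,-0.098,0,-1],[0,0,22,0.072,-0.145,0,-1],[0,0,22.3,0.094,-0.19,0,-1],[0,0,22.3,0.117,-0.235,0,-1],[0,0,22.3,0.138,-0.28,0,-1],[0,0,22.3,0.16,-0.325,0,-1],[0,0,22.3,0.18,-0.37,0,-1]]

```text
time: 0.9
position: [0.4581, 0.1956, 0.2215]
tool_rot: [0.707, -0.029, 0.028, -0.706]
ft_force: [0.8, 1.2, 0.9]
grip_width: 0.087
```

Emit:
jog_arm:
  increments:
    - [[0,0,0,0.022,-0.048,0,0.3],[0,0,0,0.042,-0.09,0,0.3],[0,0,0,0.052,-0.113,0,0.4],[0,0,0,0.052,-0.113,0,0.4],[0,0,0,0.052,-0.113,0,0.4]]

```text
time: 1.4
position: [0.5096, 0.0824, 0.2211]
tool_rot: [0.707, -0.03, 0.028, -0.706]
ft_force: [-0.6, -0.5, 0.3]
grip_width: 0.0552
```

Run:
```python
from h import *
from scipy.spatial.transform import Rotation as Ro
o=get_obs(); ci=camera_info("wrist"); im=camera("wrist")
cv2.imwrite("pics/w1.png",im[:,:,::-1]); np.savez("w1.npz",**ci)
print(o['time'],o['position'],o['grip_width'],o['q'],o['ft_force']);print(Ro.from_quat(o['tool_rot']).as_matrix().round(3)); print(ci)
```

```text
1.4 [0.50960925 0.08237607 0.22107901] 0.055152056598047706 [-5.56726041e-02  3.84698286e-01  1.70270715e+00 -1.48516040e-03
  1.05632611e+00 -1.54333881e+00] [-0.60400882 -0.53623736  0.29274741]
[[ 0.997 -0.002  0.082]
 [-0.082 -0.001  0.997]
 [-0.002 -1.    -0.001]]
{'K': array([[322.40582084,   0.        , 277.23240035],
       [  0.        , 322.40582084, 208.31724402],
       [  0.        ,   0.        ,   1.        ]]), 'R': array([[ 0.08238984,  0.99659942, -0.00122599],
       [ 0.96466593, -0.07944083,  0.25121465],
       [ 0.25026298, -0.0218802 , -0.96793063]]), 't': array([-0.12346078, -0.51435156,  0.26356418])}
```

View pics/w1.png

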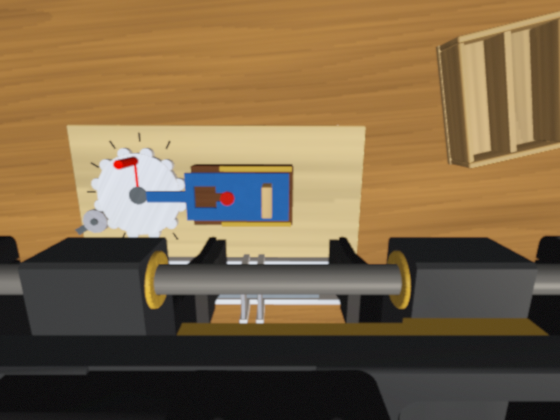

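The wrist view shows the jig square to the gripper, with the stud head at (227,198), tab top at (266,201), hub at (138,196) and pin at (126,162). I'll measure these with masks.

Run:
```python
from h import *
im=cv2.imread("pics/w1.png")[:,:,::-1]; ci=dict(np.load("w1.npz"))
hsv=cv2.cvtColor(im,cv2.COLOR_RGB2HSV); H,S,V=[hsv[:,:,i].astype(int) for i in range(3)]
red=((H<6)|(H>174))&(S>150)&(V>110)
for c,a,r in blobs(red,8): print("red",c,a,ray(ci,*c,.0535))
blue=(H>105)&(H<130)&(S>150)
for c,a,r in blobs(blue,100):
    print("blue",r); 
m=blue.copy(); m[:,:196]=0; ys,xs=np.where(m); r=cv2.minAreaRect(np.c_[xs,ys].astype(np.float32)); print(r)
B=np.array([ray(ci,*p,.045)[:2] for p in cv2.boxPoints(r)]); print(B.round(4),B.mean(0))
for u in range(150,290,10):
    col=np.where(blue[:,u])[0]
    print(u,col.min(),col.max(),((ray(ci,u,col.min()-.5,.045)+ray(ci,u,col.max()+.5,.045))/2)[:2].round(4))
crop(im,80,120,220,125,3.6,"pics/w1z.png")
```

```text
red [125.44378698 162.79881657] 169 [ 0.46521164 -0.07028429  0.0535    ]
red [136.  176.5] 8 [ 0.48003954 -0.06223051  0.0535    ]
red [226.3030303  198.03787879] 132 [0.51036736 0.02803893 0.0535    ]
blue ((216.99996948242188, 195.99998474121094), (139.99996948242188, 45.99999237060547), 0.0)
((241.5, 196.0), (46.0, 91.0), 90.0)
[[ 0.4826 -0.0021]
 [ 0.4905  0.0937]
 [ 0.541   0.09  ]
 [ 0.5328 -0.0095]] [0.51173817 0.04301837]
150 192 200 [ 0.5032 -0.0551]
160 192 200 [ 0.5041 -0.0444]
170 192 200 [ 0.505  -0.0337]
180 192 200 [ 0.5059 -0.0229]
190 174 218 [ 0.5072 -0.0123]
200 173 219 [ 0.5081 -0.0015]
210 173 219 [0.509  0.0092]
220 173 219 [0.5099 0.0199]
230 173 219 [0.5107 0.0307]
240 174 219 [0.5122 0.0414]
250 174 219 [0.513  0.0521]
260 174 219 [0.5139 0.0628]
270 174 182 [0.4944 0.0754]
280 174 219 [0.5157 0.0843]
```

View pics/w1z.png

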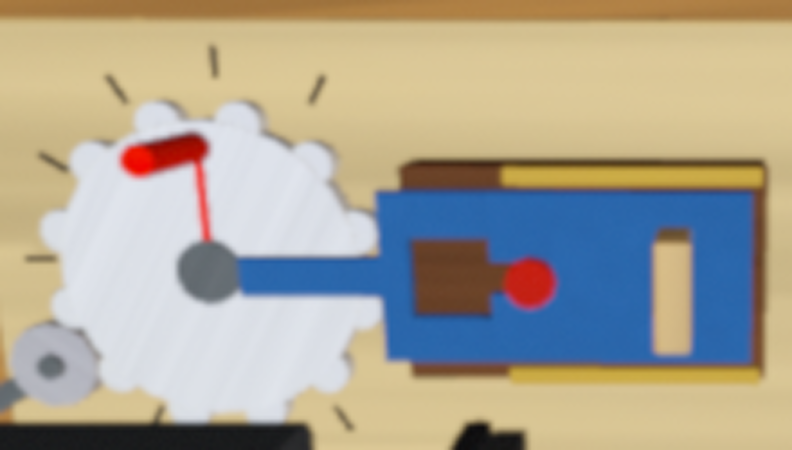

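Emit:
jog_arm:
  increments:
    - [[0,0,-0.3,0.006,-0.0125,-0.04,0.4],[0,0,-0.3,0.006,-0.0125,-0.08,0.4],[0,0,-0.3,0.006,-0.0125,-0.12,0.4],[0,0,-0.3,0.006,-0.0125,-0.14,0.4],[0,0,-0.3,0.006,-0.0125,-0.14,0.4],[0,0,-0.3,0.006,-0.0125,-0.14,0.4]]

```text
time: 2.05
position: [0.5148, 0.0719, 0.0813]
tool_rot: [0.707, -0.031, 0.029, -0.706]
ft_force: [0.4, -0.1, 0.1]
grip_width: 0.0262
```

Run:
```python
from h import *
o=get_obs(); ci=camera_info("wrist"); im=camera("wrist")
cv2.imwrite("pics/w2.png",im[:,:,::-1]); print(o['position'],o['grip_width'],o['time'])
```

```text
[0.51483626 0.07193101 0.08130777] 0.026208649169065776 2.05
```

View pics/w2.png

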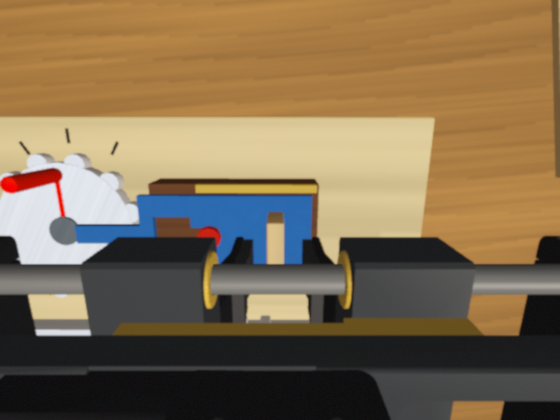

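The tab at (275,238) sits between the fingers, so I'll descend and close.

Emit:
jog_arm:
  increments:
    - [[0,0,0,0.001,-0.001,-0.02,0.4],[0,0,0,0.001,-0.001,-0.032,0.4],[0,0,0,0.001,-0.001,-0.032,0.4],[0,0,0,0.001,-0.001,-0.032,1],[0,0,0,0.001,-0.001,-0.032,1],[0,0,0,0.001,-0.001,-0.032,1],[0,0,0,0.001,-0.001,-0.032,1]]
  squeeze: 20

```text
time: 2.8
position: [0.5171, 0.0706, 0.0507]
tool_rot: [0.707, -0.03, 0.03, -0.706]
ft_force: [-0.7, -0.2, 3.2]
grip_width: 0.0097
```

Emit:
jog_arm:
  increments:
    - [[0,0,0,0,0,0,1],[0,0,0,0,0,0,1]]

```text
time: 3.0
position: [0.517, 0.0706, 0.0507]
tool_rot: [0.707, -0.03, 0.03, -0.706]
ft_force: [-0.3, 0.2, -0.1]
grip_width: 0.0099
```

Emit:
jog_arm:
  increments:
    - [[0,0,0,0.0005,0.006,0.0003,1],[0,0,0,0.001,0.012,0.0003,1],[0,0,0,0.0016,0.018,0.0003,1],[0,0,0,0.0021,0.0245,0.0003,1],[0,0,0,0.0022,0.025,0.0003,1],[0,0,0,0.0022,0.025,0.0003,1],[0,0,0,0.0022,0.025,0.0003,1]]

```text
time: 3.7
position: [0.5192, 0.0956, 0.051]
tool_rot: [0.707, -0.03, 0.03, -0.706]
ft_force: [-0.7, 0.1, -1.5]
grip_width: 0.01
```

Run:
```python
from h import *
o=get_obs(); im=camera("wrist")
cv2.imwrite("pics/w3.png",im[:,:,::-1]); print(o['position'],o['grip_width'],o['time'],o['ft_force'])
t=camera("top"); crop(t,205,135,135,100,5.9,"pics/t3.png")
```

```text
[0.51922984 0.09557367 0.05104545] 0.010008304011826237 3.7 [-0.69031358  0.1215677  -1.49369211]
```

View pics/w3.png

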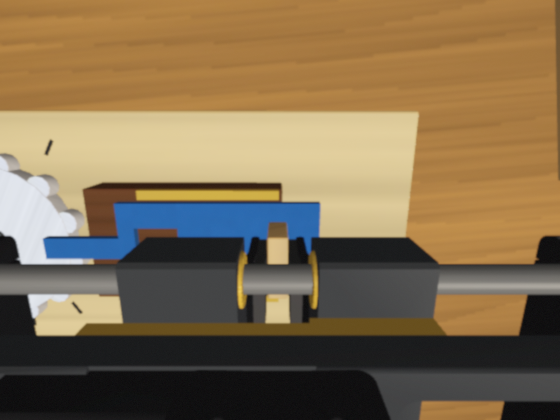

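View pics/t3.png

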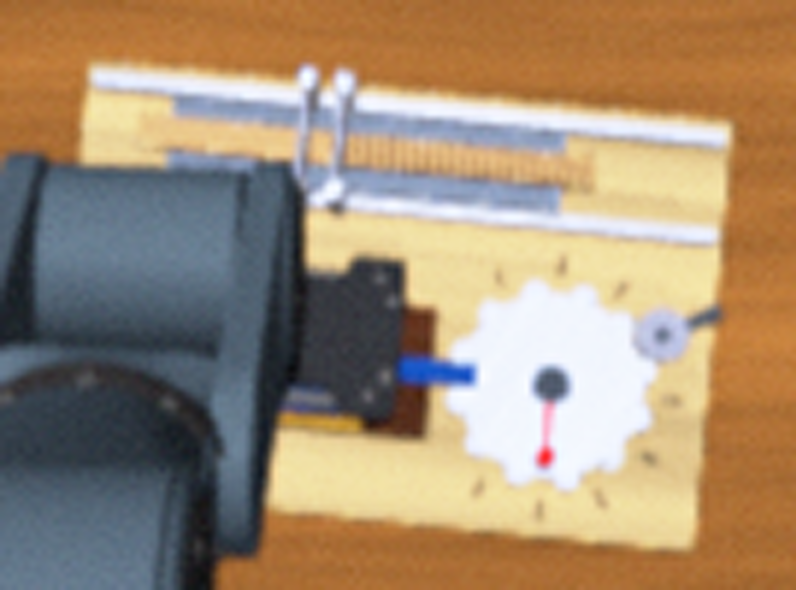

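The plate slid about 24 mm: the nose tip moved from 523 to 475 in the zoomed picture. I'll lift gently and check the force.

Emit:
jog_arm:
  increments:
    - [[0,0,0,0,0,0.003,1],[0,0,0,0,0,0.006,1],[0,0,0,0,0,0.009,1],[0,0,0,0,0,0.009,1]]
  squeeze: 30

```text
time: 4.2
position: [0.5197, 0.0953, 0.0607]
tool_rot: [0.707, -0.029, 0.031, -0.706]
ft_force: [1.4, 0.3, -1.5]
grip_width: 0.0095
```

Emit:
jog_arm:
  increments:
    - [[0,0,0,0,0,0.008,1],[0,0,0,0,0,0.016,1],[0,0,0,0,0,0.03,1],[0,0,0,0,0,0.05,1],[0,0,0,0,0,0.07,1],[0,0,0,0,0,0.085,1],[0,0,0,0,0,0.085,1],[0,0,0,0,0,0.085,1]]

```text
time: 5.0
position: [0.5197, 0.0953, 0.1461]
tool_rot: [0.707, -0.029, 0.031, -0.706]
ft_force: [0.7, 0.1, -1.6]
grip_width: 0.0098
```

Run:
```python
from h import *
o=get_obs(); im=camera("scene"); print(o['q'])
crop(im,190,120,200,150,4,"pics/s4.png"); print(o['position'],o['grip_width'],o['time'],o['ft_force'],o['moment'])
```

```text
[-2.94688469e-02  5.06934829e-01  1.75113376e+00 -1.61453837e-03
  8.80951966e-01 -1.51439233e+00]
[0.5196823  0.09534876 0.14608686] 0.009820877446990452 5.0 [ 0.74671369  0.05159566 -1.57761462] [ 0.11126397  0.02529938 -0.02518021]
```

View pics/s4.png

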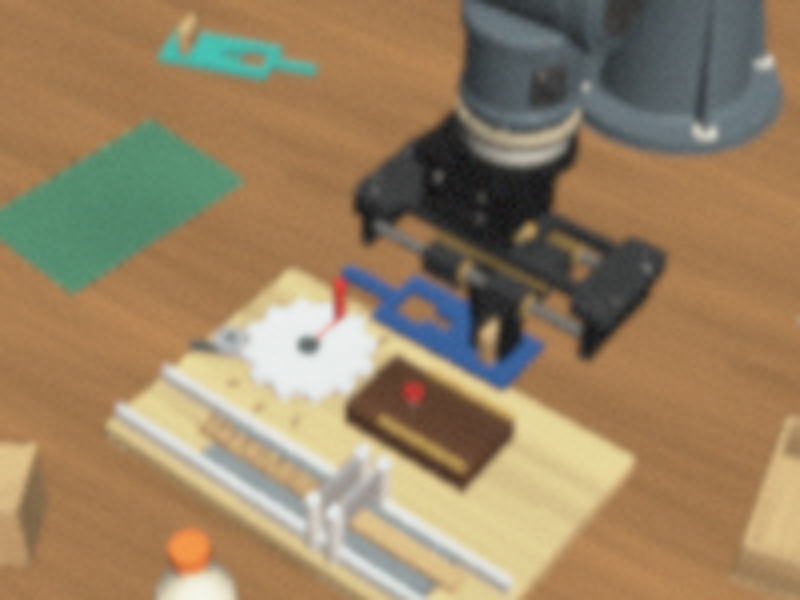

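The plate is free of the stud and hanging level, with the red stud on the bare riser at (413,390) in the zoomed picture. Next I'll carry it to the mat, turning -95°.

Emit:
jog_arm:
  increments:
    - [[0,0,-4,-0.001,-0.015,0,1],[0,0,-11,-0.004,-0.045,0,1],[0,0,-18,-0.007,-0.08,0,1],[0,0,-25,-0.01,-0.115,0,1],[0,0,-32,-0.013,-0.15,0,1],[0,0,-39,-0.016,-0.185,0,1],[0,0,-46,-0.019,-0.22,0,1],[0,0,-53,-0.022,-0.25,0,1]]

```text
time: 5.85
position: [0.4963, -0.1562, 0.1443]
tool_rot: [0.618, -0.344, 0.343, -0.617]
ft_force: [-0.5, -0.6, -2.2]
grip_width: 0.0099
```

Run:
```python
from h import *
o=get_obs(); q=o['q']; print(o['position'],np.degrees(q[0]-q[5]),q,o['grip_width'],o['ft_force'])
```

```text
[ 0.49632681 -0.15615207  0.14428347] 31.72570472215629 [-0.5187921   0.50242377  1.76917186 -0.00218512  0.87169861 -1.07251011] 0.009866885188958348 [-0.52334099 -0.56335936 -2.22011795]
```

Emit:
jog_arm:
  increments:
    - [[0,0,-7,-0.003,-0.035,0,1],[0,0,-14,-0.006,-0.07,0,1],[0,0,-21,-0.009,-0.105,0,1],[0,0,-28,-0.011,-0.14,0,1],[0,0,-35,-0.013,-0.165,-0.01,1],[0,0,-40,-0.015,-0.18,-0.02,1],[0,0,-42,-0.0153,-0.187,-0.03,1],[0,0,-42,-0.0153,-0.187,-0.03,1]]

```text
time: 6.65
position: [0.4797, -0.3427, 0.1118]
tool_rot: [-0.454, 0.545, -0.54, 0.453]
ft_force: [-1.1, -0.5, -1.8]
grip_width: 0.0097
```

Run:
```python
from h import *
o=get_obs(); q=o['q']; print(o['position'],np.degrees(q[0]-q[5]),o['grip_width'],o['ft_force'],o['moment'])
from scipy.spatial.transform import Rotation as Ro
print(Ro.from_quat(o['tool_rot']).as_matrix().round(3))
im=camera("scene"); crop(im,150,90,200,150,4,"pics/s5.png")
```

```text
[ 0.47969146 -0.3426749   0.11180317] -10.257756603061404 0.009670080266789864 [-1.06606364 -0.47373425 -1.82353637] [-0.09315551  0.03796551  0.01945859]
[[-0.178 -0.005  0.984]
 [-0.984  0.005 -0.177]
 [-0.004 -1.    -0.006]]
```

View pics/s5.png

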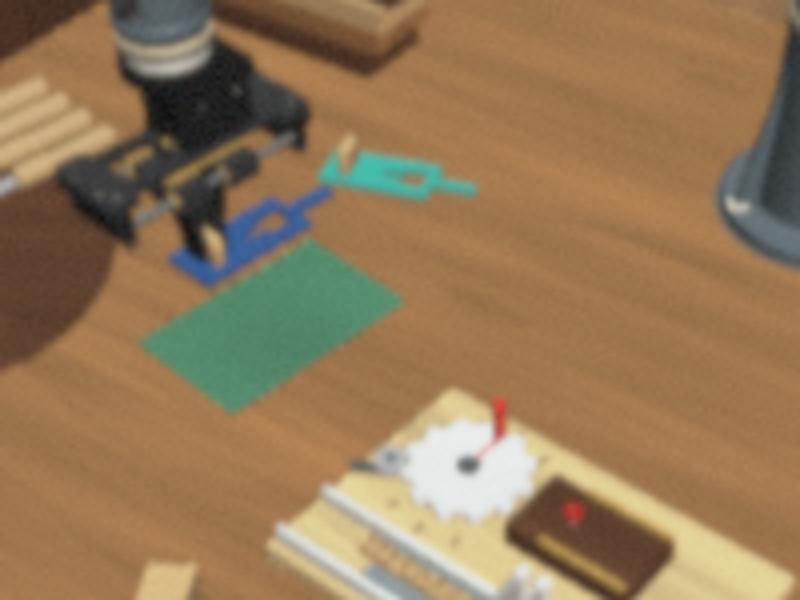

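Emit:
jog_arm:
  increments:
    - [[0,0,0,0.001,0,-0.02,1],[0,0,0,0.001,0,-0.04,1],[0,0,0,0.001,0,-0.06,1],[0,0,0,0.001,0,-0.075,1],[0,0,0,0.001,0,-0.082,1],[0,0,0,0.001,0,-0.082,1]]

```text
time: 7.3
position: [0.4808, -0.341, 0.0299]
tool_rot: [-0.454, 0.545, -0.539, 0.454]
ft_force: [-0.5, 0.8, -1.1]
grip_width: 0.0096
```

Run:
```python
from h import *
o=get_obs(); q=o['q']; print(o['position'],np.degrees(q[0]-q[5]),o['grip_width'],o['ft_force'],o['moment'])
im=camera("scene"); crop(im,150,90,200,150,4,"pics/s6.png"); ci=camera_info("scene"); print(ray(ci,150+272/4,90+326/4,.004))
t=camera("top"); crop(t,330,170,110,110,5,"pics/t6.png")
```

```text
[ 0.48084644 -0.34104736  0.02988623] -10.113336436597564 0.009585946276631098 [-0.5469077   0.82358266 -1.08206307] [-0.04260098  0.05048724  0.01542484]
[ 0.43362688 -0.32528717  0.004     ]
```

View pics/s6.png

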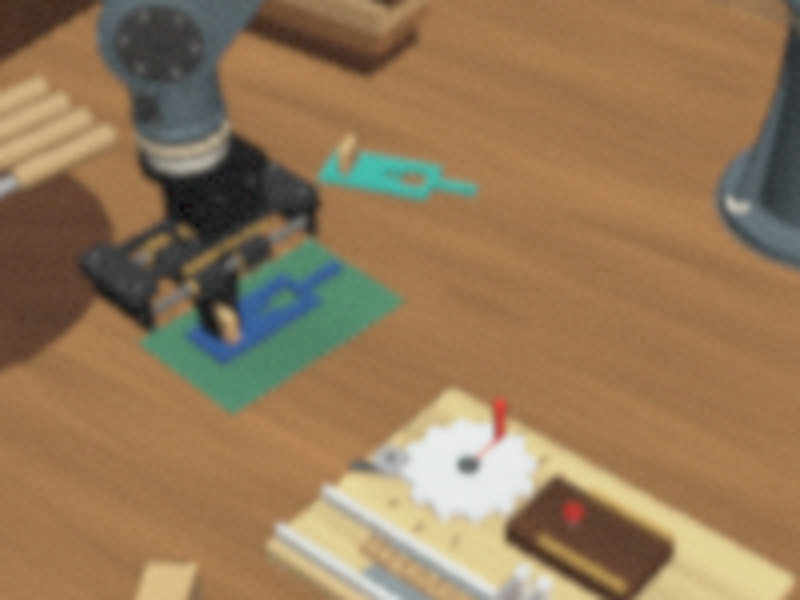

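View pics/t6.png

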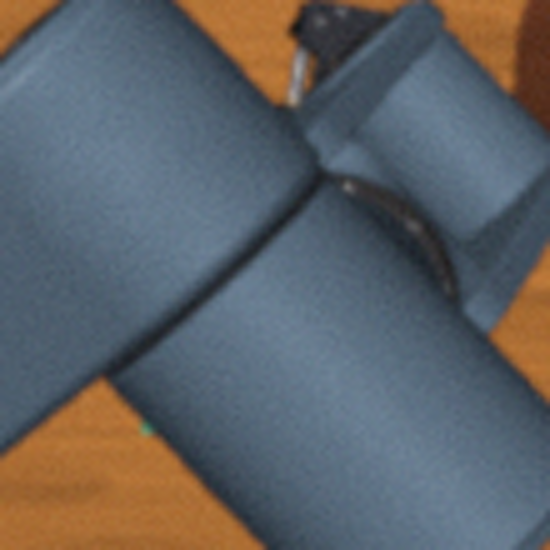

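The plate is over the mat with margin all round. I'll lower it gently.

Emit:
jog_arm:
  increments:
    - [[0,0,0,0,0.002,-0.003,1],[0,0,0,0,0.003,-0.006,1],[0,0,0,0,0.003,-0.009,1],[0,0,0,0,0.003,-0.011,1],[0,0,0,0,0.003,-0.0125,1],[0,0,0,0,0.003,-0.0135,1],[0,0,0,0,0.003,-0.0145,1],[0,0,0,0,0.003,-0.0145,1]]

```text
time: 8.2
position: [0.4815, -0.3391, 0.0166]
tool_rot: [-0.454, 0.544, -0.54, 0.454]
ft_force: [-0.3, 0.4, -1.6]
grip_width: 0.0097
```

Emit:
jog_arm:
  increments:
    - [[0,0,0,0,0,-0.0005,1],[0,0,0,0,0,-0.001,1],[0,0,0,0,0,-0.0015,1],[0,0,0,0,0,-0.0015,1],[0,0,0,0,0,-0.0015,1]]

```text
time: 8.7
position: [0.4815, -0.3391, 0.0151]
tool_rot: [-0.454, 0.544, -0.54, 0.454]
ft_force: [-0.7, 0.1, -1.5]
grip_width: 0.0098
```

Emit:
jog_arm:
  increments:
    - [[0,0,0,0,0,-0.0005,1],[0,0,0,0,0,-0.001,1],[0,0,0,0,0,-0.001,1],[0,0,0,0,0,-0.001,1]]

```text
time: 9.1
position: [0.4815, -0.3391, 0.0148]
tool_rot: [-0.454, 0.544, -0.54, 0.454]
ft_force: [-1.4, 1.4, 5.2]
grip_width: 0.0097
```

Contact. Now I'll release, opening a little only.

Emit:
jog_arm:
  increments:
    - [[0,0,0,0,0,0.0003,0.6],[0,0,0,0,0,0.0003,0.4],[0,0,0,0,0,0.0003,0.4],[0,0,0,0,0,0.0003,0.4]]

```text
time: 9.5
position: [0.4815, -0.3391, 0.0149]
tool_rot: [-0.454, 0.544, -0.54, 0.454]
ft_force: [-0.6, -1.1, -0.6]
grip_width: 0.025
```

Emit:
jog_arm:
  increments:
    - [[0,0,0,0,0,0.015,0.4],[0,0,0,0,0,0.04,0.4],[0,0,0,0,0,0.08,0.4],[0,0,0,0,0,0.12,0.4],[0,0,0,0,0,0.14,0.4],[0,0,0,0,0,0.14,0.4]]

```text
time: 10.1
position: [0.4834, -0.341, 0.1596]
tool_rot: [0.454, -0.541, 0.543, -0.454]
ft_force: [-0.8, -0.7, -0.6]
grip_width: 0.0262
```

Run:
```python
from h import *
o=get_obs(); print(o['position'],o['grip_width'],o['time'],o['q'])
im=camera("scene"); crop(im,150,90,200,150,4,"pics/s7.png")
im=camera("wrist"); cv2.imwrite("pics/w7.png",im[:,:,::-1])
```

```text
[ 0.483431   -0.34095163  0.15960523] 0.026222212298369393 10.1 [-8.02743501e-01  5.59209748e-01  1.58208147e+00 -6.10086157e-04
  9.96702621e-01 -6.26159162e-01]
```

View pics/s7.png

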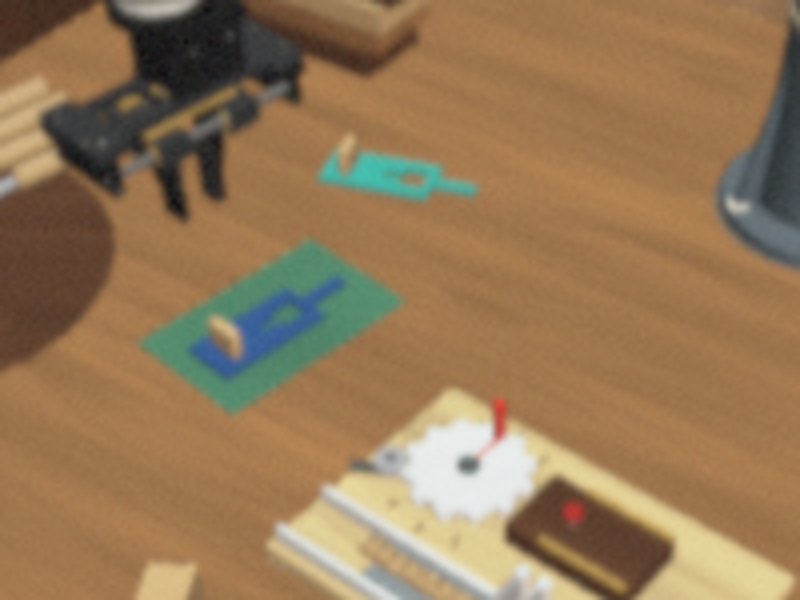

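View pics/w7.png

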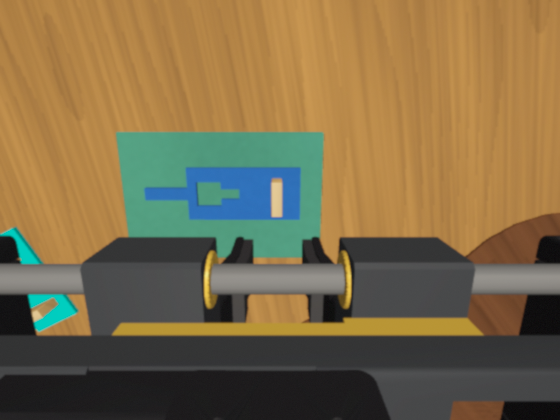

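The plate lies flat and upright inside the mat: in the wrist view the plate spans (145–300,167–219) and the mat (120–322,132–258). Now to the dial.

Emit:
jog_arm:
  increments:
    - [[0,0,8,0,0.02,0.02,0.4],[0,0,16,-0.002,0.055,0.04,0.4],[0,0,24,-0.004,0.09,0.04,0.4],[0,0,32,-0.006,0.125,0.04,0.4],[0,0,40,-0.008,0.16,0.04,0.4],[0,0,48,-0.01,0.195,0.04,0.4],[0,0,56,-0.012,0.23,0.04,0.4],[0,0,64,-0.014,0.26,0.04,0.4]]

```text
time: 11.0
position: [0.4657, -0.0768, 0.1941]
tool_rot: [0.674, -0.22, 0.214, -0.672]
ft_force: [0.8, -0.3, 0.2]
grip_width: 0.026
```

Run:
```python
from h import *
o=get_obs(); q=o['q']; print(o['position'],np.degrees(q[0]-q[5]),o['time'])
```

```text
[ 0.46571197 -0.07684337  0.19410698] 54.10281574297416 11.0
```

Emit:
jog_arm:
  increments:
    - [[0,0,8,0,0.008,0.006,0.4],[0,0,16,0.001,0.008,0.006,0.4],[0,0,24,0.001,0.008,0.006,0.4],[0,0,31,0.001,0.008,0.006,0.4],[0,0,31,0.001,0.008,0.006,0.4],[0,0,31,0.001,0.008,0.006,0.4]]

```text
time: 11.6
position: [0.4659, -0.0685, 0.1991]
tool_rot: [0.708, -0.034, 0.027, -0.705]
ft_force: [-0.9, -0.4, 0.3]
grip_width: 0.0266
```

Run:
```python
from h import *
o=get_obs(); q=o['q']; ci=camera_info("wrist"); print(o['position'],np.degrees(q[0]-q[5]),o['time'],q)
im=camera("wrist"); np.savez("w8.npz",**ci); cv2.imwrite("pics/w8.png",im[:,:,::-1])
```

```text
[ 0.46594499 -0.06850492  0.19909089] 84.82734904983324 11.6 [-0.37971434  0.36026413  1.82839471 -0.00767176  0.96054087 -1.86023088]
```

View pics/w8.png

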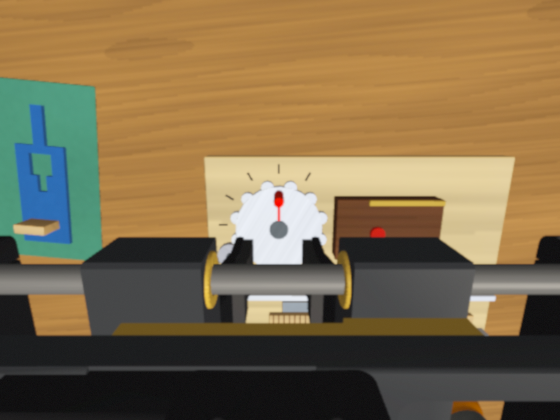

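The pin at (279,199) is centred between the fingers and points straight along jig -x, so the dial is still at click 1. The hub is at (279,230) and the stud at (378,233). I'll measure these.

Run:
```python
from h import *
im=cv2.imread("pics/w8.png")[:,:,::-1]; ci=dict(np.load("w8.npz"))
hsv=cv2.cvtColor(im,cv2.COLOR_RGB2HSV); H,S,V=[hsv[:,:,i].astype(int) for i in range(3)]
red=((H<6)|(H>174))&(S>150)&(V>80)
for c,a,r in blobs(red,8): print("red",c,a,r,ray(ci,*c,.0535))
dark=(S<60)&(V<150)&(V>50); dark[:215]=0;dark[245:]=0;dark[:,:262]=0;dark[:,296:]=0
for c,a,r in blobs(dark,30): print("hub",c,a,[ray(ci,*c,z).round(4) for z in (.036,.042)])
m=(V>190)&(S<45); m[:,:215]=0; m[:,335:]=0; m[:180]=0; m[237:]=0
ys,xs=np.where(m); print("disc cols",xs.min(),xs.max(),ys.min())
crop(im,215,150,190,100,4.2,"pics/w8z.png")
```

```text
red [278.34951456 199.22330097] 103 ((278.5, 199.5), (15.0, 7.0), 90.0) [ 0.46636296 -0.06835955  0.0535    ]
red [377.22818792 232.54362416] 149 ((377.5, 232.0), (10.0, 15.0), 90.0) [0.50906284 0.02791314 0.0535    ]
hub [278.40930233 229.35813953] 215 [array([ 0.5029, -0.0714,  0.036 ]), array([ 0.501 , -0.0713,  0.042 ])]
disc cols 230 327 181
```

View pics/w8z.png

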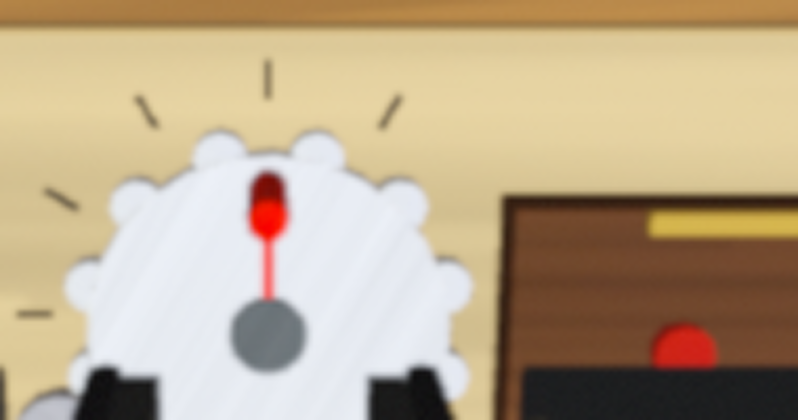

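Emit:
jog_arm:
  increments:
    - [[0,0,0,0,0.0005,-0.04,0.4],[0,0,0,0,0.0005,-0.08,0.4],[0,0,0,0,0.0005,-0.11,0.4],[0,0,0,0,0.0005,-0.135,0.4],[0,0,0,0,0.0005,-0.149,0.4],[0,0,0,0,0.0005,-0.149,0.4],[0,0,0,0,0.0005,-0.149,0.4]]

```text
time: 12.35
position: [0.4661, -0.0682, 0.0502]
tool_rot: [0.708, -0.034, 0.027, -0.705]
ft_force: [0.8, -0.1, 0.2]
grip_width: 0.0258
```

Emit:
jog_arm:
  increments:
    - [[0,0,0,0,0,0,1],[0,0,0,0,0,0,1],[0,0,0,0,0,0,1],[0,0,0,0,0,0,1]]
  squeeze: 20

```text
time: 12.75
position: [0.4666, -0.0681, 0.0509]
tool_rot: [0.708, -0.033, 0.028, -0.705]
ft_force: [0.4, 1.8, 4.1]
grip_width: 0.0093
```

```bash
cat > arc.py <<'E'
from h import *
import sys
C=np.array([.504,-.0712]); r=.038
o=get_obs(); q=o['q']; az=np.degrees(q[0]-q[5]); p=o['position']; d=p[:2]-C
print("t",o['time'],p.round(4),"az",az.round(2),"r",np.hypot(*d).round(4),"jig ang",np.degrees(np.arctan2(d[1],d[0]))+4.9,o['grip_width'].round(4),o['ft_force'].round(1),o['moment'].round(2))
a0=float(sys.argv[1]); step=float(sys.argv[2])
for k in range(1,9):
    j=a0-step*k; w=np.radians(j-4.9); t=C+r*np.array([np.cos(w),np.sin(w)])
    print(round(j-95-az if 0 else (j-180)+85.1-az,1),(t-p[:2]).round(4), round(.050-p[2],4))
E
python3 arc.py 180 5
```

```text
Traceback (most recent call last):
  File "arc.py", line 5, in <module>
    print("t",o['time'],p.round(4),"az",az.round(2),"r",np.hypot(*d).round(4),"jig ang",np.degrees(np.arctan2(d[1],d[0]))+4.9,o['grip_width'].round(4),o['ft_force'].round(1),o['moment'].round(2))
                                                                                                                              ^^^^^^^^^^^^^^^^^^^^^
AttributeError: 'float' object has no attribute 'round'
```

```bash
sed -i "s/o\['grip_width'\].round(4)/round(o['grip_width'],4)/" arc.py; python3 arc.py 180 5
```

```text
t 12.75 [ 0.4666 -0.0681  0.0509] az 84.48 r 0.0375 jig ang 180.2253782313489 0.0093 [0.4 1.8 4.1] [ 0.28 -0.05 -0.04]
-4.4 [-0.      0.0035] -0.0009
-9.4 [0.0007 0.0067] -0.0009
-14.4 [0.0017 0.0099] -0.0009
-19.4 [0.0029 0.0129] -0.0009
-24.4 [0.0045 0.0159] -0.0009
-29.4 [0.0063 0.0187] -0.0009
-34.4 [0.0083 0.0213] -0.0009
-39.4 [0.0105 0.0238] -0.0009
```

Emit:
jog_arm:
  increments:
    - [[0,0,-4.4,0,0.0035,0,1],[0,0,-9.4,0.0007,0.0067,0,1],[0,0,-14.4,0.0017,0.0099,0,1],[0,0,-19.4,0.0029,0.0129,0,1],[0,0,-24.4,0.0045,0.0159,0,1],[0,0,-29.4,0.0063,0.0187,0,1],[0,0,-29.4,0.0063,0.0187,0,1]]

```text
time: 13.45
position: [0.4732, -0.05, 0.051]
tool_rot: [0.677, -0.211, 0.206, -0.675]
ft_force: [-0.1, -3.0, -0.5]
grip_width: 0.0094
```

```bash
python3 arc.py 150 5
python3 - <<'E'
from h import *
im=camera("scene"); crop(im,220,160,120,90,6,"pics/s9.png")
E
```

```text
t 13.45 [ 0.4732 -0.05    0.051 ] az 55.44 r 0.0374 jig ang 150.35208690727197 0.0094 [-0.1 -3.  -0.5] [-0.58  0.07 -0.02]
-5.3 [0.0017 0.0031] -0.001
-10.3 [0.0039 0.0056] -0.001
-15.3 [0.0064 0.0078] -0.001
-20.3 [0.009  0.0099] -0.001
-25.3 [0.0118 0.0116] -0.001
-30.3 [0.0147 0.0132] -0.001
-35.3 [0.0178 0.0145] -0.001
-40.3 [0.0209 0.0155] -0.001
```

View pics/s9.png

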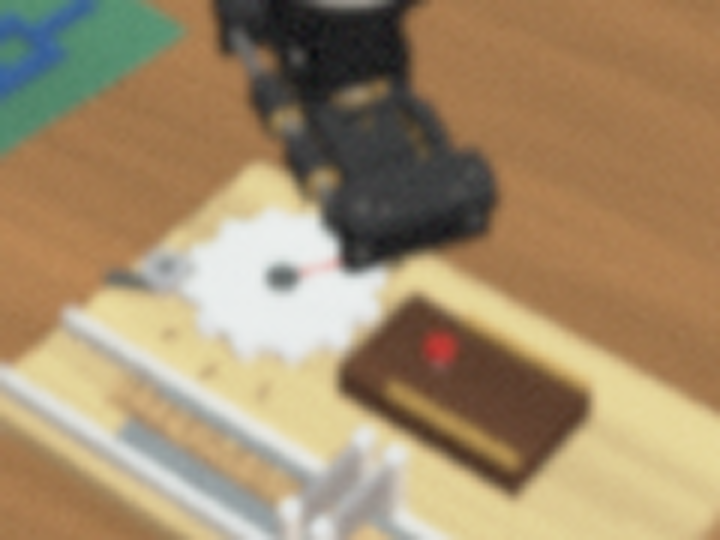

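The dial turned one click with the pin still held; the red line has swung toward the riser. On through the next clicks.

Emit:
jog_arm:
  increments:
    - [[0,0,-5.3,0.0017,0.0031,-0.0003,1],[0,0,-10.3,0.0039,0.0056,-0.0003,1],[0,0,-15.3,0.0064,0.0078,-0.0003,1],[0,0,-20.3,0.009,0.0099,-0.0003,1],[0,0,-25.3,0.0118,0.0116,-0.0003,1],[0,0,-30.3,0.0147,0.0132,-0.0003,1],[0,0,-30.3,0.0147,0.0132,-0.0003,1]]

```text
time: 14.2
position: [0.4878, -0.0377, 0.051]
tool_rot: [0.599, -0.38, 0.375, -0.598]
ft_force: [-2.0, -5.6, 0.4]
grip_width: 0.0091
```

```bash
python3 arc.py 120 5
```

```text
t 14.2 [ 0.4878 -0.0377  0.051 ] az 25.57 r 0.0372 jig ang 120.71365855173254 0.0091 [-2.  -5.6  0.4] [-0.96  0.26 -0.03]
-5.5 [0.0031 0.0022] -0.001
-10.5 [0.0063 0.0032] -0.001
-15.5 [0.0095 0.0039] -0.001
-20.5 [0.0128 0.0044] -0.001
-25.5 [0.0161 0.0045] -0.001
-30.5 [0.0194 0.0044] -0.001
-35.5 [0.0227 0.0039] -0.001
-40.5 [0.026  0.0032] -0.001
```

Emit:
jog_arm:
  increments:
    - [[0,0,-5.5,0.0031,0.0015,-0.0003,1],[0,0,-10.5,0.0063,0.0023,-0.0003,1],[0,0,-15.5,0.0095,0.003,-0.0003,1],[0,0,-20.5,0.0128,0.0034,-0.0003,1],[0,0,-25.5,0.0161,0.0035,-0.0003,1],[0,0,-30.5,0.0194,0.0034,-0.0003,1],[0,0,-30.5,0.0194,0.0034,-0.0003,1]]

```text
time: 14.9
position: [0.5064, -0.0345, 0.0509]
tool_rot: [-0.479, 0.524, -0.518, 0.478]
ft_force: [-2.2, -2.4, 2.9]
grip_width: 0.0095
```

```bash
python3 arc.py 90 5
python3 - <<'E'
from h import *
im=camera("scene"); crop(im,220,160,120,90,6,"pics/s10.png")
E
```

```text
t 14.9 [ 0.5064 -0.0345  0.0509] az -4.56 r 0.0368 jig ang 91.11187808083585 0.0095 [-2.2 -2.4  2.9] [-0.48  0.45 -0.01]
-5.3 [0.0041 0.0007] -0.0009
-10.3 [ 0.0073 -0.    ] -0.0009
-15.3 [ 0.0105 -0.001 ] -0.0009
-20.3 [ 0.0136 -0.0023] -0.0009
-25.3 [ 0.0165 -0.0038] -0.0009
-30.3 [ 0.0193 -0.0056] -0.0009
-35.3 [ 0.0219 -0.0076] -0.0009
-40.3 [ 0.0244 -0.0098] -0.0009
```

View pics/s10.png

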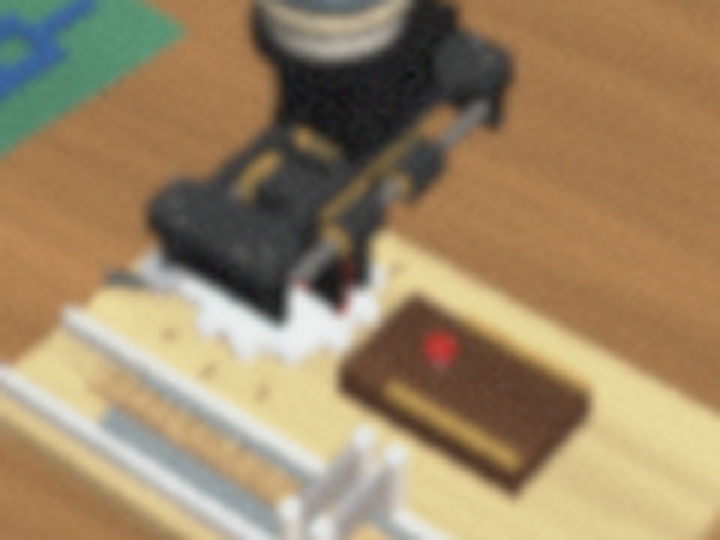

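The pin is now at about 90°, three clicks on, still between the fingers. The last click follows.

Emit:
jog_arm:
  increments:
    - [[0,0,-5.3,0.0036,0,-0.0003,1],[0,0,-10.3,0.007,-0.0008,-0.0003,1],[0,0,-15.3,0.0101,-0.0018,-0.0003,1],[0,0,-20.3,0.0132,-0.0031,-0.0003,1],[0,0,-25.3,0.0162,-0.0046,-0.0003,1],[0,0,-30.3,0.019,-0.0064,-0.0003,1],[0,0,-30.3,0.019,-0.0064,-0.0003,1],[0,0,-30.3,0.019,-0.0064,-0.0003,1]]

```text
time: 15.75
position: [0.5243, -0.0409, 0.0509]
tool_rot: [-0.327, 0.63, -0.624, 0.327]
ft_force: [-3.1, -2.4, 5.9]
grip_width: 0.0093
```

```bash
python3 arc.py 60 5
```

```text
t 15.75 [ 0.5243 -0.0409  0.0509] az -34.45 r 0.0364 jig ang 61.038085895179805 0.0093 [-3.1 -2.4  5.9] [-0.54  0.62  0.04]
-5.4 [ 0.0041 -0.0011] -0.0009
-10.4 [ 0.0065 -0.0033] -0.0009
-15.4 [ 0.0088 -0.0058] -0.0009
-20.4 [ 0.0108 -0.0084] -0.0009
-25.4 [ 0.0126 -0.0112] -0.0009
-30.4 [ 0.0141 -0.0141] -0.0009
-35.4 [ 0.0154 -0.0172] -0.0009
-40.4 [ 0.0164 -0.0204] -0.0009
```

At about 61°. I'll open, wait, then lift straight up and look.

Emit:
jog_arm:
  increments:
    - [[0,0,0,0,0,0,0.4],[0,0,0,0,0,0,0.4],[0,0,0,0,0,0,0.4],[0,0,0,0,0,0,0.4]]

```text
time: 16.15
position: [0.5246, -0.0408, 0.0508]
tool_rot: [-0.327, 0.63, -0.624, 0.327]
ft_force: [0.5, 0.5, -0.1]
grip_width: 0.0249
```

Emit:
jog_arm:
  increments:
    - [[0,0,0,0,0,0.02,0.4],[0,0,0,0,0,0.05,0.4],[0,0,0,0,0,0.09,0.4],[0,0,0,0,0,0.13,0.4],[0,0,0,-0.02,0.04,0.16,0.4],[0,0,0,-0.04,0.08,0.16,0.4],[0,0,0,-0.06,0.12,0.16,0.4],[0,0,0,-0.06,0.16,0.16,0.4]]

```text
time: 16.95
position: [0.4611, 0.1207, 0.2109]
tool_rot: [-0.328, 0.631, -0.623, 0.326]
ft_force: [1.3, -0.9, -0.2]
grip_width: 0.0264
```

Emit:
jog_arm:
  increments:
    - [[0,0,0,-0.01,0.045,0,0.4],[0,0,0,-0.02,0.09,0,0.4],[0,0,0,-0.03,0.13,0,0.4],[0,0,0,-0.03,0.13,0,0.4],[0,0,0,-0.03,0.13,0,0.4]]

```text
time: 17.45
position: [0.4306, 0.2515, 0.2108]
tool_rot: [-0.329, 0.63, -0.623, 0.327]
ft_force: [0.0, 0.4, 0.5]
grip_width: 0.0263
```

Run:
```python
from h import *
print(get_obs()['time'],get_obs()['position'],get_obs()['ft_force'])
t=camera("top"); cv2.imwrite("pics/t11.png",t[:,:,::-1]); crop(t,205,135,135,100,5.9,"pics/t11z.png")
s=camera("scene"); cv2.imwrite("pics/s11.png",s[:,:,::-1])
```

```text
17.45 [0.43062248 0.25145069 0.2108004 ] [0.02308978 0.37524303 0.49379805]
```

View pics/t11.png

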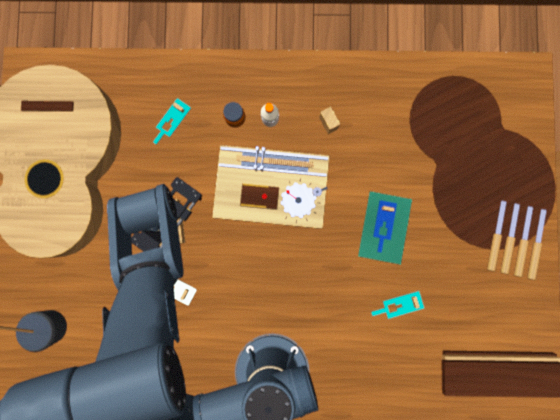

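View pics/t11z.png

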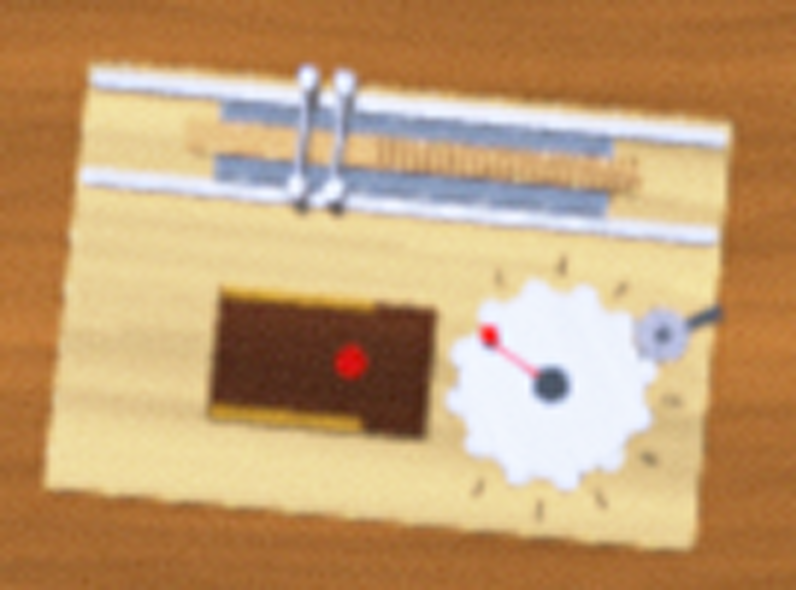

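View pics/s11.png

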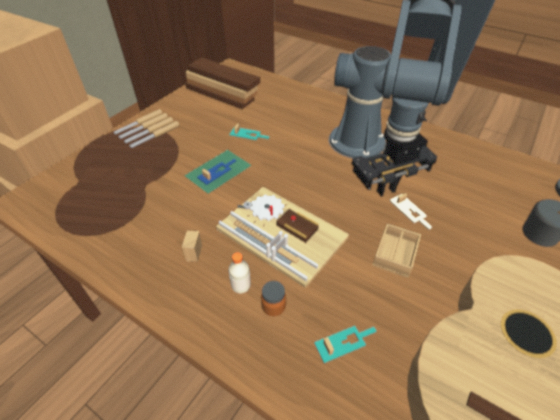

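The final top view shows the pin at about 58° in the jig frame, where click 5 is 60°. The strip moved about 48 zoomed pixels (24 mm, four clicks). The plate is on the mat and the bystanders are where they were. Handing in.

```bash
python3 -c "
from rig import *
print(hand_in())"
```

```text
the job is handed in; nothing more can be done
None
```

The job is done and handed in at about 17.5 s of the 61 s allowed. `hand_in` reports no verdict.

**Plate:** I slid the blue plate about 25 mm along the slot and lifted it clear of the stud; I felt only its own weight. It was lowered onto the mat with about 5 N of contact. In the wrist, scene and top views it lies flat, right way up and wholly inside the mat.

**Dial:** It started at click 1. I pinched the red pin, led it 120° clockwise to click 5, and released it there.

**Last checks:**
- **Pin angle:** the top view put the pin at about 58° in the jig's frame, where click 5 is 60°. I put the small difference down to viewing angle, since the clicks are 30° apart.
- **Strip carriage:** it moved about 24 mm, which is four clicks at 6 mm each.
- **Other things on the bench:** by eye in the pictures they are where they were, and the gripper is clear of everything.

No check failed. The camera estimates of the mat's centre differed by about 8–10 mm between the top and scene views. I placed the plate between the two, still with margin on all sides.

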